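# Stand the desk torch in its charging cup

## Task

Take the torch off its sloping rest and stand it upright, tail down, in the charging cup that its tapered tail fits (the one with the wider mouth). Lower it in by hand rather than dropping it, seat it fully home and square in the taper, let go, and do not shift the other things on the desk.

Things in the scene. Friction and masses are not known exactly. Their poses are not given: they have to be found in the camera images.
- torch_center (a point): Grey round torch, 120 mm long, 0.18 to 0.28 kg, loose: point on its axis half-way up. z axis: from the tapered tail to the lens end. From 45 mm off the tail end up to the lens end it is a plain barrel 36 mm in diameter, its last 12 mm steel. Centre of mass 64 mm from the tail end. Starts lens end up on the sloping rest, leaning 42 degrees from vertical, away from the robot.
- torch_tail (a point): Centre of the end face of the torch's tail, 60 mm below torch_center along its axis; same axes. The tail is a cone: 22 mm diameter at this end, widening to 42 mm at 45 mm from it (12.5 degrees each side).
- rest: Fixed steel sloping rest, base plate 140 x 80 x 8 mm, origin under it near its middle. At the start the torch's tail end is at (-50, 0, 24) mm in its frame and the torch leans towards the rest's +x. A saddle under the barrel, up to 30 mm wide, touches it from 52 to 88 mm from the tail end; nothing stands beside or over the torch.
- cup_large_mouth (a point): Centre of the mouth of the larger white charging cup, the one that fits: 61 mm above the desk, z up. A conical cup, flaring upward, on a round foot 76 mm across, fixed. Mouth 40 mm inside, 50 mm outside diameter; the inside tapers like the torch's tail. When the torch is fully home its tail end is 38 mm below this point and its axis is upright.
- cup_small_mouth (a point): Centre of the mouth of the smaller white charging cup, for another device: same height (61 mm) and foot (76 mm), fixed, but the mouth is 28 mm inside and 38 mm outside diameter: the torch does not fit. The two cups may swap places.
- stapler: Stapler, 145 x 36 x 60 mm, loose; origin under its middle. To be left alone.
- tape_dispenser: Heavy tape dispenser, 170 x 62 x 92 mm, loose; origin under its middle. To be left alone.
- mouse: Black computer mouse, 105 x 60 x 34 mm, loose; origin under its middle. To be left alone.
- stamp: Turned wooden hand stamp, 26 mm diameter, 55 mm tall, standing loose between the rest and the cups; origin under it. To be left alone.
- notes: Block of sticky notes, 76 x 76 x 30 mm, loose; origin under its middle. To be left alone.
- calculator: Desk calculator, 155 x 100 x 20 mm, loose; origin under its middle. To be left alone.
- pen_cup: Red pen cup with pens, 76 mm diameter, about 160 mm tall with the pens, loose; origin under it. To be left alone.
There are look-alikes about, which are no part of the job. What is shaped like the rest but purple is not meant. What is shaped like the part that bears cup_large_mouth but blue is not meant.

How it is judged:
On the way:
1. the torch, still held in the fingers, is lowered upright into the larger cup until its tail is nearly home (contact force between the fingers and torch above 0.5 N and horizontal distance between torch_tail and cup_large_mouth below 0.008 m and z of torch_tail in the frame of cup_large_mouth below -0.028 m and angle between torch_center's own z axis and vertical below 0.2 rad), for 0.05 s.
At the end, for the whole second after the job is handed in: The torch stands released in the larger cup: its tail end at least 34.5 mm below the mouth (38 is fully home), within 4 mm of the cup's axis, and its axis within 4 degrees of vertical (z of torch_tail in the frame of cup_large_mouth below -0.0345 m and horizontal distance between torch_tail and cup_large_mouth below 0.004 m and angle between torch_center's own z axis and vertical below 0.07 rad and contact force between the fingers and torch below 0.1 N); the robot touches nothing.
It fails at once if another thing on the desk is shifted by more than 25 mm (distance of any of stapler, tape_dispenser, mouse, stamp, notes, calculator, pen_cup from where it was at the start of the episode above 0.025 m).
It also fails if it takes over 35 s, if anything falls off the work surface, if the arm or the gripper's body presses on something with over 40 N, if the wrist force passes 120 N, or if a joint passes its speed limit or range.

## Robot

A 6-joint arm with a two-finger parallel gripper is mounted at the origin on the work surface. World frame = base frame: x ahead of the robot, y to its left, z up, the work surface at z = 0. Lengths are in m, angles in rad, forces in N, time in s.
With the tool pointing down it reaches from about 0.25 to 0.85 m from the base axis. Payload 12.5 kg.
Tool frame: the origin (TCP) lies at the very end of the fingers, on their centre line; the grasp point (between the pads) lies 19 mm behind it; z points along the fingers, y is the line along which they close (so a half turn about z gives the same grasp; the last joint's range is limited). The gripper opens to 93 mm and grips with 3 to 60 N. Pads are 15 mm wide; open, the fingers measure 128 mm over their backs; the gripper's body (75 mm by 188 mm) begins 65 mm behind the grasp point.
Start: joints at [-1.302, 0.351, 1.652, -0, 1.139, -0.085], TCP at [0.191, -0.516, 0.219] pointing down, gripper open.
Joint ranges: [-2.75, 2.75], [-0.79, 2.1], [0.01, 2.65], [-1.57, 4.71], [0.07, 3.14], [-2.87, 2.87]. Speed limits (rad/s): [2.22, 2.22, 2.79, 3.14, 3.14, 3.14].

## Interface

Orientations are given as a unit quaternion [w, x, y, z].
In Python, from rig import read_state, snapshot, camera_info, sign_off gives the robot as it stands. The module is installed in compiled form; this text tells all that it offers.
- The arm moves only by the shell command python3 -m jog 'ROWS' [OPENING] [FORCE]. ROWS is JSON, a list of rows, each an object with "dp": the shift along the tool's x, y, z normalised to -1 to 1, where 1 is 1000 mm, a list of three; "turn": the turn, a rotation vector about the tool's x, y, z normalised to -1 to 1, where 1 is 1.5 rad, a list of three. A call has exactly 8 rows; each row is the pose to reach, as a shift and turn from the pose commanded when the call began, along the tool's axes at that moment; what a row does not reach only later rows make up. A row lasts 1/8 s, in which the tool goes at most 62.5 mm and 10.7 degrees, less where a joint would pass 70% of its speed; a pose out of reach is approached as far as the arm can. A call with a number of a shift or a turn outside -1 to 1 is refused whole. A call with a gripper value outside its range is refused whole. OPENING is the finger opening in mm, from 0 to 93, set as the call begins (- or left out, the last holds). The fingers move at their own pace and stop on an object; FORCE is the grip in N (left out, the last holds). Time passes only in rows, so rows that repeat a pose let the fingers close, or fill a call up. It gives the time, the measured TCP pose, the force, the opening and the grip force at its end, in the units of the state.
- read_state(): the state, without advancing time (a new reading comes with each control period).
- snapshot(name): name is "scene" or "top"; returns (picture, depth): 420x560x3 uint8, red, green, blue; 420x560 float32, m along the optical axis (not along the pixel's ray), 0 where there is no reading.
- camera_info(name): a dict with "camera_matrix" (3x3 intrinsics, pixels), "R" (3x3) and "t" (3): a world point X has camera coordinates R X + t. Camera axes: x right, y down, z forward; pixel columns grow to the right and rows downward; lengths in m; the calibration is good to about 2 mm. A picture is of the moment at which its call begins. camera_info takes no time and is no camera call.
- sign_off(): hands the job in; it is judged then, once.
The state is a dict: "time": time; "q": joint angles; "joint_vel": joint speeds; "joint_efforts": joint torques, N m; "position": TCP position; "eef_rot": TCP orientation; "force": force on the tool from outside, world axes, zero at the start; "ft_torque": the same for the moment, N m; "opening": finger opening in m; "finger_force": force on a finger pad.
Only numpy, scipy, OpenCV 4.12 (cv2) and the standard library are available. Lean on these libraries where they do the work, as an engineer would, in place of code of your own. Each camera call takes 0.05 s, during which the arm holds its last target. There are 200 camera calls.

## Working session

There is one attempt and no reset: what is moved stays moved. The work goes in short steps, Python scripts to look and compute and a shell command to move; the robot and the scene stay as the last step left them, time stands still between calls to the robot, and variables do not carry over. Pictures are saved under pics/ and viewed, at most 10 in all, crops included, and the job is handed in when it is done.

```bash
mkdir -p pics
cat > h.py <<'E'
import numpy as np, cv2
from rig import *
def cam(n):
    c=camera_info(n); return np.array(c["camera_matrix"]),np.array(c["R"]),np.array(c["t"])
def cloud(n,d):
    K,R,t=cam(n); v,u=np.mgrid[:d.shape[0],:d.shape[1]]
    P=np.stack([(u-K[0,2])/K[0,0]*d,(v-K[1,2])/K[1,1]*d,d],-1)
    return (P-t)@R   # R^T (P-t)
E
python3 - <<'E'
from h import *
for n in("scene","top"):
    p,d=snapshot(n); cv2.imwrite(f"pics/{n}0.png",p[:,:,::-1]); np.savez(f"{n}0.npz",p=p,d=d)
    K,R,t=cam(n); print(n,K[0,0],-R.T@t,R[2])
print(read_state())
E
```

```text
scene 399.9106801109084 [ 1.02264966 -0.36534576  0.76732291] [-0.50647193  0.38989924 -0.76906746]
top 452.31558573685976 [ 0.34800331 -0.00196849  1.25368518] [ 0.1722795  -0.00984789 -0.98499888]
{'time': 0.1, 'q': array([-1.30156304e+00,  3.51201032e-01,  1.65234804e+00, -2.06172238e-05,
        1.13909696e+00, -8.46313846e-02]), 'joint_vel': array([ 0.00047821,  0.00071485, -0.00090308,  0.0007205 , -0.00191852,
       -0.00039429]), 'joint_efforts': array([ 1.73067627e-03, -4.98027742e+01, -2.85703880e+01,  7.00272666e-02,
        2.38991180e-02, -3.42664384e-05]), 'position': array([ 0.19051034, -0.51562531,  0.21814962]), 'eef_rot': array([-5.23581552e-04,  9.84387368e-01,  1.76014862e-01, -5.78653873e-05]), 'force': array([-4.61602547e-04,  1.19269535e+00,  1.75383459e-01]), 'ft_torque': array([-0.0420063 ,  0.00267268,  0.0119297 ]), 'finger_force': 0.0, 'opening': 0.09307317205635411}
```

View pics/scene0.png

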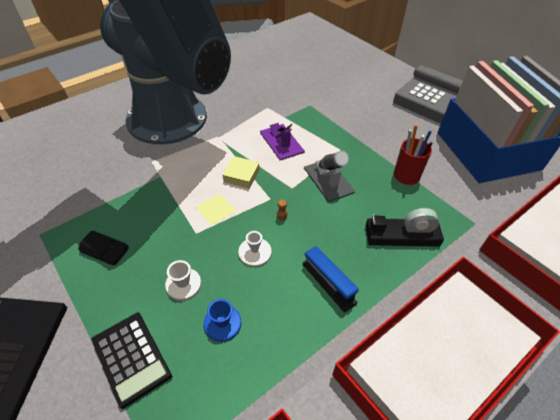

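View pics/top0.png

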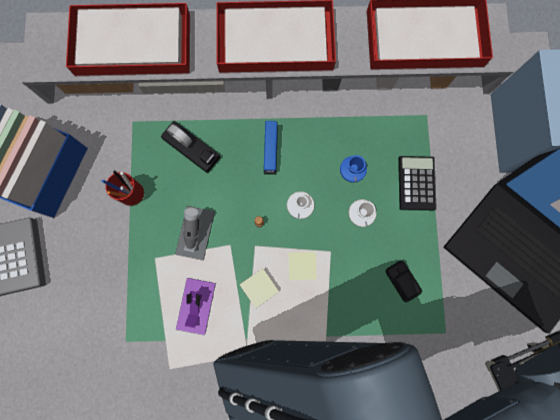

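The torch is on the grey rest at top (193,228) / scene (332,170). The purple rest at top (196,305) is the decoy. White cups are at top (302,202) and (363,211), which are scene (254,243) and (180,272). The blue cup at top (354,167) is also a decoy. The scene view suggests (180,272) is the larger cup. I'll confirm that with a crop and depth.

Run:
```python
from h import *
S=np.load("scene0.npz");T=np.load("top0.npz")
a=cv2.resize(S["p"][225:305,150:290],None,fx=5,fy=5,interpolation=cv2.INTER_CUBIC)[:290,:700]
a=cv2.resize(S["p"][225:305,150:290],(525,300),interpolation=cv2.INTER_CUBIC)
b=cv2.resize(T["p"][180:240,275:390],(525,274),interpolation=cv2.INTER_CUBIC)
c=cv2.resize(T["p"][195:270,165:225],(240,300),interpolation=cv2.INTER_CUBIC)
d=cv2.resize(S["p"][140:205,295:360],(240,274),interpolation=cv2.INTER_CUBIC)
cv2.imwrite("pics/crop1.png",np.vstack([np.hstack([a,c]),np.hstack([b,d])])[:,:,::-1])
Pt=cloud("top",T["d"]);Ps=cloud("scene",S["d"])
print("desk z",np.median(Pt[300,250:330,2]),np.median(Ps[230:240,210:220,2]))
for (u,v) in((302,202),(363,211)):
  W=np.vstack([X[(np.abs(X[...,2]-.059)<.006)] for X in (Pt,Ps)])
  c0=Pt[v,u,:2]; W=W[np.linalg.norm(W[:,:2]-c0,axis=1)<.06]
  (x,y),r=cv2.minEnclosingCircle(W[:,:2].astype(np.float32)); print(u,v,c0,len(W),x,y,r,W[:,2].max())
  F=Pt[(Pt[...,2]>.004)&(Pt[...,2]<.03)&(np.linalg.norm(Pt[...,:2]-[x,y],axis=-1)<.06)]
  print(" foot",cv2.minEnclosingCircle(F[:,:2].astype(np.float32)))
# torch points
for n,X,uv in(("top",Pt,(193,228)),("scene",Ps,(332,170))):
  c0=Pt[228,193,:2]
  m=(np.linalg.norm(X[...,:2]-c0,axis=-1)<.13)&(X[...,2]>.004)
  v,u=np.where(m);print(n,u.min(),u.max(),v.min(),v.max(),X[m].min(0),X[m].max(0))
for (u,v,n) in((259,221,"stamp"),(260,288,"notes"),(125,188,"pens"),(270,145,"stapler"),(190,147,"tape"),(403,282,"mouse"),(418,183,"calc"),(354,167,"blue"),(196,305,"purple")): print(n,Pt[v,u].round(3))
```

```text
desk z 0.002184936139844401 -0.0012256331662228621
302 202 [ 0.58377942 -0.08552734] 209 0.5804670453071594 -0.08032052963972092 0.02004850097000599 0.06496365853657925
 foot ((0.580062210559845, -0.08069979399442673), 0.059488728642463684)
363 211 [ 0.55593854 -0.25428674] 309 0.5540158152580261 -0.25230205059051514 0.026015587151050568 0.06474638036689523
 foot ((0.5542172789573669, -0.25208866596221924), 0.05991724506020546)
top 152 244 188 279 [0.38066088 0.07670061 0.00400087] [0.63582121 0.3317843  0.1276137 ]
scene 288 354 150 206 [0.38025706 0.08083789 0.00402343] [0.61252819 0.28658073 0.12365838]
stamp [0.53  0.033 0.051]
notes [0.353 0.035 0.03 ]
pens [0.639 0.409 0.011]
stapler [ 0.74  -0.001  0.056]
tape [0.749 0.224 0.029]
mouse [ 0.359 -0.347  0.034]
calc [ 0.632 -0.414  0.018]
blue [ 0.683 -0.236  0.018]
purple [0.313 0.203 0.038]
```

View pics/crop1.png

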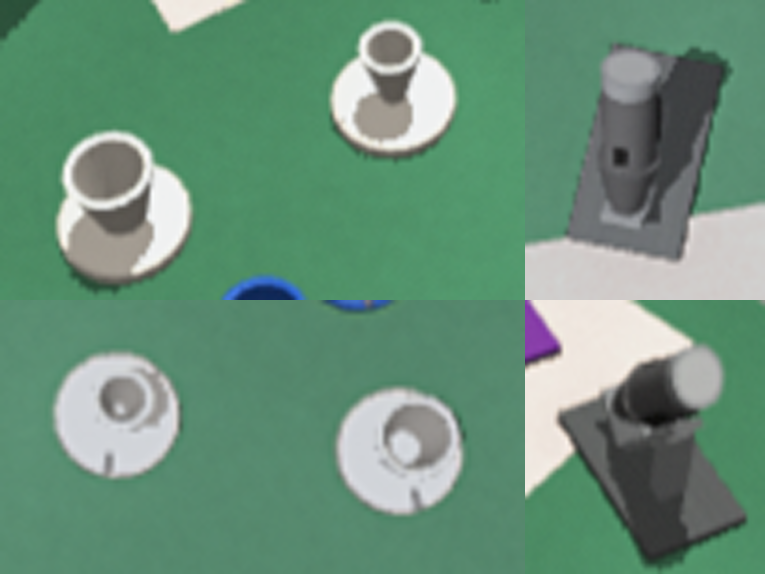

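The large cup is top (363,211) / scene (180,272): outer rim radius 26 mm, against 20 mm for the other white cup, and it isn't blue. Next I'll fit the rest and torch pose, and the cup.

Run:
```python
from h import *
from scipy.optimize import least_squares
S=np.load("scene0.npz");T=np.load("top0.npz")
C={"top":(cloud("top",T["d"]),T["p"].astype(int)),"scene":(cloud("scene",S["d"]),S["p"].astype(int))}
a=np.radians(42)
def f(p,X):
    ax=np.array([np.sin(a)*np.cos(p[2]),np.sin(a)*np.sin(p[2]),np.cos(a)])
    t=np.array([p[0],p[1],.024]); s=(X-t)@ax; r=np.linalg.norm(X-t-s[:,None]*ax,axis=1)
    R=np.where(s<.045,.011+.010*s/.045,.018)
    side=r-R; cap=s-.120
    return np.where((s>.11)&(r<.017),cap,side),s,r
allX=[]
for n in C:
  X,I=C[n]; K=(np.ptp(I,axis=2)<25)&(np.linalg.norm(X[...,:2]-[.51,.196],axis=-1)<.11)&(X[...,2]>.058)
  X=X[K]; allX.append(X); 
  plate=C[n][0][(np.ptp(I,axis=2)<25)&(I.max(2)<130)&(np.linalg.norm(C[n][0][...,:2]-[.51,.196],axis=-1)<.12)&(np.abs(C[n][0][...,2]-.008)<.004)]
  print(n,len(X),"plate",cv2.minAreaRect(plate[:,:2].astype(np.float32)))
for n,X in list(zip(C,allX))+[("both",np.vstack(allX))]:
  best=min((least_squares(lambda p:f(p,X)[0],[.46,.2,y],loss="soft_l1",f_scale=.002) for y in(-.5,-.2,0,.2)),key=lambda q:q.cost)
  e,s,r=f(best.x,X); print(n,best.x,"med|e|",np.median(abs(e)),"s",s.min(),s.max())
for n in C:
  X,I=C[n]
  for nm,c0,R in(("L",(.554,-.252),.0225),("S",(.58,-.08),.0165)):
    M=(np.abs(X[...,2]-.061)<.006)&(np.linalg.norm(X[...,:2]-c0,axis=-1)<.04)
    W=X[M]; q=least_squares(lambda p:np.hypot(W[:,0]-p[0],W[:,1]-p[1])-R,c0,loss="soft_l1",f_scale=.002); print(n,nm,len(W),q.x,W[:,2].mean())
```

```text
top 470 plate ((0.5099920034408569, 0.21330134570598602), (0.08055023103952408, 0.13855281472206116), 77.08228302001953)
scene 393 plate ((0.5121111273765564, 0.21467413008213043), (0.08073794096708298, 0.1395648717880249), 77.7073745727539)
top [ 0.46934724  0.22184944 -0.20574261] med|e| 0.000858851047937639 s 0.03045438298962996 0.12383762850420936
scene [ 0.47360633  0.22466087 -0.22766513] med|e| 0.0008142397551361112 s 0.039467391049622796 0.12257506835859598
both [ 0.47076288  0.22274568 -0.20982962] med|e| 0.0012856830399149283 s 0.029657505345870135 0.1241082906059581
top L 113 [ 0.55216123 -0.25324892] 0.06075740696966074
top S 79 [ 0.57851192 -0.08181476] 0.060287002427459026
scene L 173 [ 0.55638185 -0.25180542] 0.058869637076226694
scene S 109 [ 0.58276952 -0.08003447] 0.05859585450818376
```

```bash
cat >> h.py <<'E'
from scipy.spatial.transform import Rotation as Ro
def cur():
    s=read_state(); q=s["eef_rot"]; return s["position"],Ro.from_quat(np.r_[q[1:],q[0]])
def frame(z,y):
    z=z/np.linalg.norm(z); y=y-z*(y@z); y/=np.linalg.norm(y); return Ro.from_matrix(np.c_[np.cross(y,z),y,z])
def rel(p,R=None):
    p0,R0=cur(); R=R or R0
    print("dp",R0.inv().apply(np.array(p)-p0).round(4),"turn",((R0.inv()*R).as_rotvec()/1.5).round(4))
TAIL=np.array([.4715,.2233,.024]);YAW=-.215;A=np.radians(42)
AX=np.array([np.sin(A)*np.cos(YAW),np.sin(A)*np.sin(YAW),np.cos(A)])
YT=-np.array([-np.sin(YAW),np.cos(YAW),0]); RG=frame(-AX,YT)
CUP=np.array([.5543,-.2525,.061])
def tcp_at(s): return TAIL+AX*(s-.019)
E
python3 - <<'E'
from h import *
print(tcp_at(.09),RG.as_matrix()[:,0]); rel(tcp_at(.21)+[0,0,.05],RG)
E
```

```text
[0.51791446 0.21316423 0.07676328] [ 0.72603495 -0.15854804 -0.66913061]
dp [ 0.6273 -0.5269  0.0028] turn [ 0.1383 -0.4751  0.3622]
```

```bash
python3 -m jog '[{"dp":[0.04,-0.033,-0.03],"turn":[0,0,0.04]},{"dp":[0.08,-0.067,-0.05],"turn":[0,0,0.1]},{"dp":[0.12,-0.1,-0.07],"turn":[0.02,-0.06,0.16]},{"dp":[0.16,-0.134,-0.08],"turn":[0.04,-0.12,0.22]},{"dp":[0.2,-0.167,-0.08],"turn":[0.06,-0.18,0.26]},{"dp":[0.24,-0.2,-0.08],"turn":[0.07,-0.24,0.28]},{"dp":[0.28,-0.234,-0.08],"turn":[0.08,-0.28,0.3]},{"dp":[0.32,-0.267,-0.08],"turn":[0.09,-0.32,0.3]}]' 80 40; python3 -c "
from h import *
print(read_state()['q']); rel(tcp_at(.21)+[0,0,.03],RG)"
```

```text
time: 1.1
position: [0.3989, -0.1529, 0.2985]
eef_rot: [-0.024, 0.968, -0.051, -0.245]
force: [0.3, -0.9, -1.2]
opening: 0.0802
finger_force: 0.0
[-0.39849575  0.32014535  1.57644076 -0.11932344  1.72750721  1.28861636]
dp [ 0.191  -0.3665  0.0218] turn [ 0.0288 -0.157   0.0646]
```

```bash
python3 -m jog '[{"dp":[0.024,-0.046,0.002],"turn":[0,-0.02,0.01]},{"dp":[0.048,-0.092,0.004],"turn":[0.01,-0.04,0.02]},{"dp":[0.072,-0.137,0.008],"turn":[0.01,-0.06,0.02]},{"dp":[0.096,-0.183,0.01],"turn":[0.015,-0.08,0.03]},{"dp":[0.12,-0.229,0.013],"turn":[0.02,-0.1,0.04]},{"dp":[0.143,-0.275,0.016],"turn":[0.022,-0.12,0.05]},{"dp":[0.167,-0.32,0.019],"turn":[0.025,-0.14,0.06]},{"dp":[0.191,-0.366,0.022],"turn":[0.029,-0.157,0.065]}]'; python3 -c "
from h import *
print(read_state()['q']); rel(tcp_at(.16),RG);rel(tcp_at(.09),RG)
for n in('top','scene'): cv2.imwrite('pics/%s1.png'%n,snapshot(n)[0][:,:,::-1])"
```

```text
time: 2.1
position: [0.5963, 0.1953, 0.1956]
eef_rot: [-0.039, 0.928, -0.101, -0.356]
force: [1.1, -0.1, 0.3]
opening: 0.08
finger_force: 0.0
[0.13877697 0.90038734 0.94890377 0.25599604 1.98054905 1.94327561]
dp [ 0.0197 -0.0007  0.0721] turn [-0.0004 -0.0005 -0.0003]
dp [ 0.0197 -0.0006  0.1421] turn [-0.0004 -0.0005 -0.0003]
```

View pics/scene1.png

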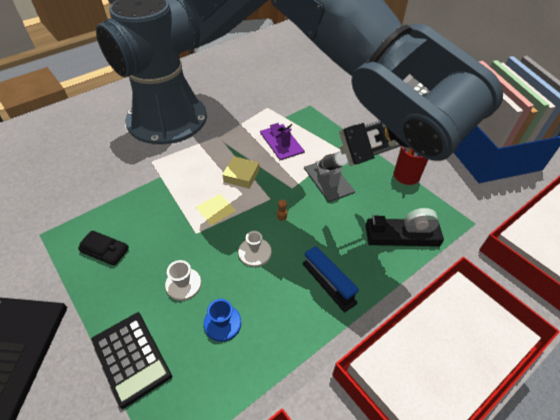

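Pose reached: the gripper is at scene (370,140), behind the torch lens at (335,160) and in line with it. The pen cup at (410,160) lies behind the gripper and is clear.

```bash
python3 -m jog '[{"dp":[0.01,0,0.02],"turn":[0,0,0]},{"dp":[0.02,-0.001,0.045],"turn":[0,0,0]},{"dp":[0.02,-0.001,0.07],"turn":[0,0,0]},{"dp":[0.02,-0.001,0.09],"turn":[0,0,0]},{"dp":[0.02,-0.001,0.11],"turn":[0,0,0]},{"dp":[0.02,-0.001,0.13],"turn":[0,0,0]},{"dp":[0.02,-0.001,0.142],"turn":[0,0,0]},{"dp":[0.02,-0.001,0.142],"turn":[0,0,0]}]'; python3 -c "
from h import *
for n in('top','scene'):
  p,d=snapshot(n); cv2.imwrite('pics/%s2.png'%n,p[:,:,::-1]); np.savez(n+'2.npz',p=p,d=d)
rel(tcp_at(.09),RG)
s=cv2.imread('pics/scene2.png')[110:210,280:400]; t=cv2.imread('pics/top2.png')[170:270,140:260]
cv2.imwrite('pics/c2.png',np.hstack([cv2.resize(i,(400,400),interpolation=2) for i in(s,t)]))"
```

```text
time: 3.2
position: [0.5176, 0.2118, 0.0773]
eef_rot: [-0.039, 0.928, -0.1, -0.356]
force: [0.4, 0.2, 0.2]
opening: 0.0801
finger_force: 0.0
dp [ 0.0001 -0.0011  0.0014] turn [-0.0008 -0.0021  0.0001]
```

View pics/c2.png

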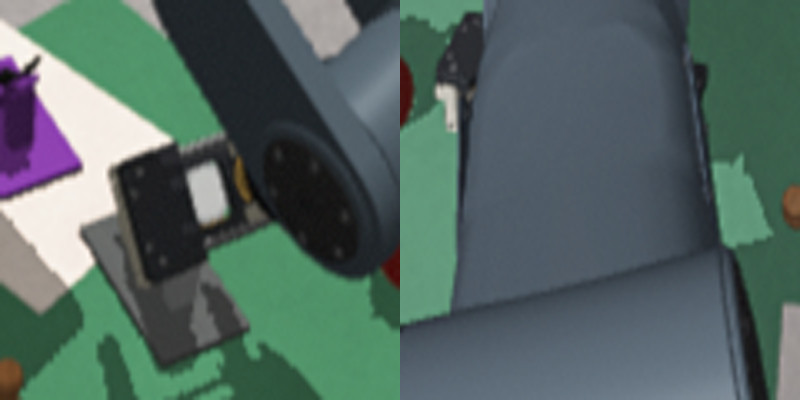

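The fingers straddle the barrel: the lens end shows at crop (208,190), between the finger and the body. I'll close, then lift.

```bash
python3 -m jog '[{"dp":[0,0,0],"turn":[0,0,0]},{"dp":[0,0,0],"turn":[0,0,0]},{"dp":[0,0,0],"turn":[0,0,0]},{"dp":[0,0,0],"turn":[0,0,0]},{"dp":[0,0,0],"turn":[0,0,0]},{"dp":[0,0,0],"turn":[0,0,0]},{"dp":[0,0,0],"turn":[0,0,0]},{"dp":[0,0,0],"turn":[0,0,0]}]' 20 40; python3 -c "
from h import *
print(read_state()['ft_torque']);p,R=cur(); rel(p+[0,0,.03]);rel(p+[-.02,0,.15])"
```

```text
time: 4.3
position: [0.518, 0.2128, 0.0777]
eef_rot: [-0.039, 0.929, -0.1, -0.355]
force: [-0.5, 5.7, 1.0]
opening: 0.0353
finger_force: 40.0
[ 0.76376232 -0.08580366 -0.59485192]
dp [-0.02   -0.0001 -0.0223] turn [0. 0. 0.]
dp [-0.1147  0.004  -0.0986] turn [0. 0. 0.]
```

```bash
python3 -m jog '[{"dp":[-0.008,0,-0.006],"turn":[0,0,0]},{"dp":[-0.02,0,-0.018],"turn":[0,0,0]},{"dp":[-0.035,0,-0.03],"turn":[0,0,0]},{"dp":[-0.05,0.001,-0.045],"turn":[0,0,0]},{"dp":[-0.067,0.002,-0.06],"turn":[0,0,0]},{"dp":[-0.084,0.003,-0.075],"turn":[0,0,0]},{"dp":[-0.1,0.004,-0.088],"turn":[0,0,0]},{"dp":[-0.115,0.004,-0.099],"turn":[0,0,0]}]'; python3 -c "
from h import *
RV=frame(np.array([0,0,-1.]),YT)
print(read_state()['q'])
print(CUP+[0,0,-.038+.071]); rel([.49,.1,.25],RV); rel(CUP+[0,0,.15],RV)"
```

```text
time: 5.3
position: [0.4978, 0.2122, 0.2292]
eef_rot: [-0.039, 0.929, -0.1, -0.355]
force: [-0.6, 1.1, -1.8]
opening: 0.0356
finger_force: 40.0
[0.18234088 0.68287915 1.26937448 0.27448496 1.86856222 1.95622128]
[ 0.5543 -0.2525  0.094 ]
dp [-0.0017  0.1113 -0.0265] turn [-6.00e-04  4.87e-01 -2.00e-04]
dp [ 0.1271  0.4419 -0.0898] turn [-6.00e-04  4.87e-01 -2.00e-04]
```

```bash
python3 -m jog '[{"dp":[0.004,0.02,-0.004],"turn":[0,0.04,0]},{"dp":[0.015,0.055,-0.01],"turn":[0,0.1,0]},{"dp":[0.03,0.1,-0.02],"turn":[0,0.17,0]},{"dp":[0.045,0.15,-0.03],"turn":[0,0.24,0]},{"dp":[0.06,0.2,-0.04],"turn":[0,0.31,0]},{"dp":[0.075,0.25,-0.05],"turn":[0,0.38,0]},{"dp":[0.088,0.3,-0.062],"turn":[0,0.44,0]},{"dp":[0.1,0.34,-0.07],"turn":[0,0.487,0]}]'; python3 -c "
from h import *
RV=frame(np.array([0,0,-1.]),YT)
rel(CUP+[0,0,.15],RV)"
```

```text
time: 6.3
position: [0.5434, -0.1475, 0.2138]
eef_rot: [-0.0, 0.994, -0.108, 0.001]
force: [0.6, -0.3, -2.8]
opening: 0.0356
finger_force: 40.0
dp [0.0332 0.1002 0.0028] turn [-0.0003 -0.0016 -0.001 ]
```

```bash
python3 -m jog '[{"dp":[0.008,0.025,0],"turn":[0,0,0]},{"dp":[0.017,0.05,0],"turn":[0,0,0]},{"dp":[0.025,0.075,0.005],"turn":[0,0,0]},{"dp":[0.03,0.09,0.01],"turn":[0,0,0]},{"dp":[0.033,0.1,0.018],"turn":[0,-0.001,0]},{"dp":[0.033,0.1,0.023],"turn":[0,-0.001,0]},{"dp":[0.033,0.1,0.023],"turn":[0,-0.001,0]},{"dp":[0.033,0.1,0.023],"turn":[0,-0.001,0]}]'
python3 - <<'E'
from h import *
from scipy.optimize import least_squares
print(read_state()['position'],CUP)
D={}
for n in('top','scene'):
  p,d=snapshot(n); cv2.imwrite('pics/%s3.png'%n,p[:,:,::-1]); D[n]=(p.astype(int),cloud(n,d))
s=cv2.imread('pics/scene3.png')[180:320,120:260]; t=cv2.imread('pics/top3.png')[140:280,290:430]
cv2.imwrite('pics/c3.png',np.hstack([cv2.resize(i,(400,400),interpolation=2) for i in(s,t)]))
p,X=D['scene']; near=np.linalg.norm(X[...,:2]-CUP[:2],axis=-1)<.06
M=near&(X[...,2]>.09)&(X[...,2]<.145)&(np.ptp(p,axis=2)<30)
W=X[M]; print(len(W),W.min(0),W.max(0))
W=W[(np.hypot(*(W[:,:2]-CUP[:2]).T)<.035)]
# axis x,y at tail + tilt, tail height
tz=np.linspace(0,0,1)
def res(q):
  z=W[:,2]-q[4]; r=np.hypot(W[:,0]-q[0]-q[2]*z,W[:,1]-q[1]-q[3]*z)
  return r-np.where(z<.045,.011+.010*z/.045,.018)
q=least_squares(res,[CUP[0],CUP[1],0,0,.126],loss='soft_l1',f_scale=.002); print(q.x,np.median(abs(res(q.x))))
M=near&(np.abs(X[...,2]-.061)<.005); V=X[M]
q=least_squares(lambda c:np.hypot(V[:,0]-c[0],V[:,1]-c[1])-.0225,CUP[:2],loss='soft_l1',f_scale=.002);print('cup scene',q.x,len(V))
E
```

```text
time: 7.3
position: [0.5547, -0.25, 0.1902]
eef_rot: [-0.0, 0.994, -0.107, -0.001]
force: [-0.4, -0.4, -2.2]
opening: 0.0353
finger_force: 40.0
[ 0.55468005 -0.24998282  0.19017015] [ 0.5543 -0.2525  0.061 ]
68 [ 0.56029468 -0.26412795  0.117224  ] [ 0.57280301 -0.23819244  0.14486616]
[ 0.55527685 -0.24823496  0.01066694 -0.00760457  0.11532202] 0.00018066128421386635
cup scene [ 0.55607752 -0.25175651] 166
```

View pics/c3.png

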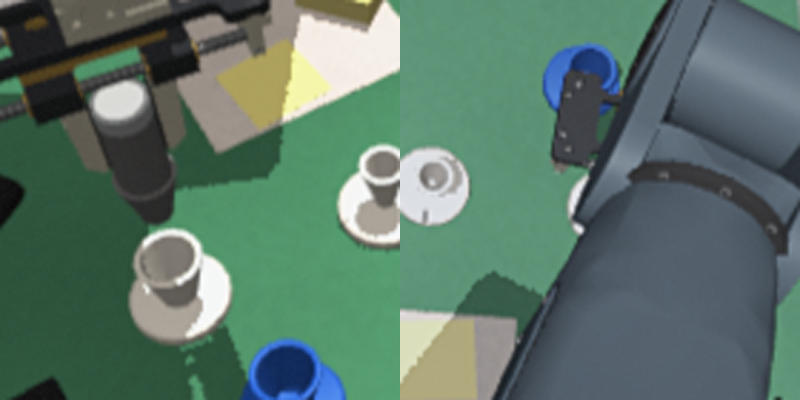

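Torch held upright at crop (135,150) above the large cup at (168,258). Measured in the same camera, the tail is about 3.5 mm off in y, so I'll correct that while lowering.

```bash
python3 -c "
from h import *
RV=frame(np.array([0,0,-1.]),YT)
print(read_state()['position'],read_state()['joint_vel'].round(3)); rel([.5555,-.2535,.12],RV)"
```

```text
[ 0.55469396 -0.25018775  0.19025618] [-0.001  0.001 -0.003  0.     0.001 -0.   ]
dp [0.0016 0.0031 0.0703] turn [-0.0004  0.0009 -0.0001]
```

```bash
python3 -m jog '[{"dp":[0.0016,0.003,0.005],"turn":[0,0,0]},{"dp":[0.0016,0.003,0.015],"turn":[0,0,0]},{"dp":[0.0016,0.003,0.027],"turn":[0,0,0]},{"dp":[0.0016,0.003,0.039],"turn":[0,0,0]},{"dp":[0.0016,0.003,0.05],"turn":[0,0,0]},{"dp":[0.0016,0.003,0.06],"turn":[0,0,0]},{"dp":[0.0016,0.003,0.066],"turn":[0,0,0]},{"dp":[0.0016,0.003,0.07],"turn":[0,0,0]}]'
python3 - <<'E'
from h import *
from scipy.optimize import least_squares
p,d=snapshot('scene'); X=cloud('scene',d); s=read_state(); print(s['position'],s['force'].round(2),s['ft_torque'].round(3))
cv2.imwrite('pics/c4.png',cv2.resize(p[200:310,130:240],(600,600),interpolation=2)[:,:,::-1])
near=np.linalg.norm(X[...,:2]-CUP[:2],axis=-1)<.03
W=X[near&(X[...,2]>.068)&(X[...,2]<.12)&(np.ptp(p.astype(int),axis=2)<30)]
def res(q):
  z=W[:,2]-q[2]; r=np.hypot(W[:,0]-q[0],W[:,1]-q[1]); return r-np.where(z<.045,.011+.010*z/.045,.018)
q=least_squares(res,[CUP[0],CUP[1],.05],loss='soft_l1',f_scale=.002); print(len(W),q.x,np.median(abs(res(q.x))))
E
```

```text
time: 8.4
position: [0.5554, -0.2537, 0.1196]
eef_rot: [-0.0, 0.994, -0.108, -0.001]
force: [0.7, -0.2, -0.6]
opening: 0.0355
finger_force: 40.0
[ 0.55521645 -0.25367521  0.11929057] [-0.09 -0.55 -2.21] [-0.019  0.005 -0.019]
277 [ 0.55649375 -0.25233803  0.05063436] 0.0007622076580554756
```

View pics/c4.png

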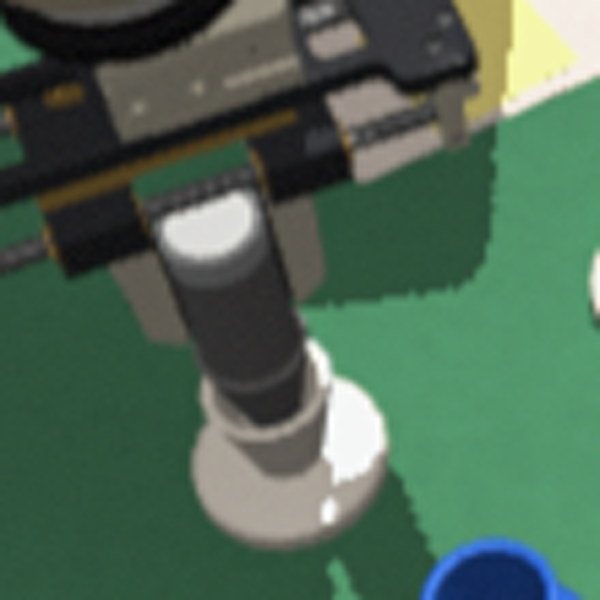

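The tail is in the mouth, centred to within a millimetre, at crop (265,400). I'll lower further with a softer grip.

```bash
python3 -m jog '[{"dp":[0,0,0.003],"turn":[0,0,0]},{"dp":[0,0,0.007],"turn":[0,0,0]},{"dp":[0,0,0.011],"turn":[0,0,0]},{"dp":[0,0,0.014],"turn":[0,0,0]},{"dp":[0,0,0.017],"turn":[0,0,0]},{"dp":[0,0,0.019],"turn":[0,0,0]},{"dp":[0,0,0.02],"turn":[0,0,0]},{"dp":[0,0,0.02],"turn":[0,0,0]}]' 20 15; python3 -m jog '[{"dp":[0,0,0.0005],"turn":[0,0,0]},{"dp":[0,0,0.001],"turn":[0,0,0]},{"dp":[0,0,0.0015],"turn":[0,0,0]},{"dp":[0,0,0.002],"turn":[0,0,0]},{"dp":[0,0,0.0025],"turn":[0,0,0]},{"dp":[0,0,0.003],"turn":[0,0,0]},{"dp":[0,0,0.003],"turn":[0,0,0]},{"dp":[0,0,0.003],"turn":[0,0,0]}]'
```

```text
time: 9.45
position: [0.5551, -0.2535, 0.0998]
eef_rot: [-0.001, 0.994, -0.108, -0.001]
force: [-1.0, 1.3, -1.5]
opening: 0.0358
finger_force: 15.0
time: 10.45
position: [0.555, -0.2534, 0.0971]
eef_rot: [-0.001, 0.994, -0.108, -0.001]
force: [-4.2, 3.0, 2.4]
opening: 0.0357
finger_force: 15.0
```

```bash
python3 -m jog '[{"dp":[0,0,0.0005],"turn":[0,0,0]},{"dp":[0,0,0.001],"turn":[0,0,0]},{"dp":[0,0,0.0015],"turn":[0,0,0]},{"dp":[0,0,0.002],"turn":[0,0,0]},{"dp":[0,0,0.0025],"turn":[0,0,0]},{"dp":[0,0,0.003],"turn":[0,0,0]},{"dp":[0,0,0.003],"turn":[0,0,0]},{"dp":[0,0,0.003],"turn":[0,0,0]}]'; python3 -c "
from h import *
print(read_state()['ft_torque'])"
```

```text
time: 11.45
position: [0.5558, -0.2536, 0.0957]
eef_rot: [-0.0, 0.994, -0.108, -0.0]
force: [-6.5, 6.7, 15.8]
opening: 0.0355
finger_force: 15.0
[ 1.40247702  1.06306613 -0.00299968]
```

```bash
cat > m.py <<'E'
from h import *
from scipy.optimize import least_squares
p,d=snapshot('scene'); X=cloud('scene',d); g=np.ptp(p.astype(int),axis=2)<30
near=np.linalg.norm(X[...,:2]-CUP[:2],axis=-1)<.03
L=X[near&g&(p.min(2)>150)&(X[...,2]>.12)&(X[...,2]<.17)]; print('lens',len(L),np.median(L,0))
B=X[near&g&(X[...,2]>.075)&(X[...,2]<.135)&(p.max(2)<110)]
def res(q): z=B[:,2]-.1; return np.hypot(B[:,0]-q[0]-q[2]*z,B[:,1]-q[1]-q[3]*z)-.018
q=least_squares(res,[*CUP[:2],0,0],loss='soft_l1',f_scale=.001); print('barrel@.1, tilt',len(B),q.x.round(4),np.median(abs(res(q.x))))
V=X[near&(np.abs(X[...,2]-.059)<.004)&(p.min(2)>120)]; print('rim z',V[:,2].max(),len(V))
q=least_squares(lambda c:np.hypot(V[:,0]-c[0],V[:,1]-c[1])-.0225,CUP[:2],loss='soft_l1',f_scale=.001);print('cup',q.x.round(4))
import sys; cv2.imwrite(f'pics/{sys.argv[1]}.png',cv2.resize(p[200:310,130:240],(600,600),interpolation=2)[:,:,::-1])
E
python3 m.py c5; python3 -c "
from h import *
print(read_state()['force'],read_state()['position'])"
```

```text
lens 122 [ 0.55985959 -0.25290148  0.14216155]
barrel@.1, tilt 428 [ 0.5562 -0.2522  0.0315 -0.0109] 0.0006728177875936856
rim z 0.062146785455997194 74
cup [ 0.5547 -0.2515]
[-6.07121234  6.61126384 15.54531304] [ 0.55582724 -0.253565    0.09570139]
```

View pics/c5.png

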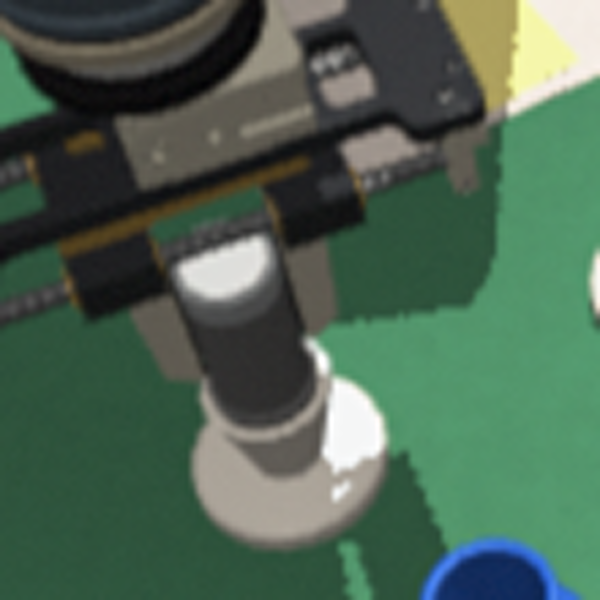

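Nearly home: the lens is at 142 mm against 143 expected. Some side load remains, so I'll relieve it towards (-x, +y) and press gently.

```bash
python3 -m jog '[{"dp":[-0.0005,-0.0004,0],"turn":[0,0,0]},{"dp":[-0.001,-0.0008,0],"turn":[0,0,0]},{"dp":[-0.0014,-0.0012,0],"turn":[0,0,0]},{"dp":[-0.0014,-0.0012,0.0005],"turn":[0,0,0]},{"dp":[-0.0014,-0.0012,0.001],"turn":[0,0,0]},{"dp":[-0.0014,-0.0012,0.0015],"turn":[0,0,0]},{"dp":[-0.0014,-0.0012,0.0015],"turn":[0,0,0]},{"dp":[-0.0014,-0.0012,0.0015],"turn":[0,0,0]}]'; python3 m.py c6
```

```text
time: 12.5
position: [0.5558, -0.2532, 0.0952]
eef_rot: [0.001, 0.994, -0.108, 0.002]
force: [-5.5, 2.5, 20.0]
opening: 0.0364
finger_force: 15.0
lens 123 [ 0.55931226 -0.25243767  0.14185367]
barrel@.1, tilt 434 [ 0.556  -0.2519  0.031  -0.0104] 0.0007331749617263163
rim z 0.06194732831901046 75
cup [ 0.5545 -0.2513]
```

```bash
python3 -m jog '[{"dp":[0,0,-0.0005],"turn":[0,0,0]},{"dp":[0,0,-0.001],"turn":[0,0,0]},{"dp":[0,0,-0.001],"turn":[0,0,0]},{"dp":[0,0,-0.001],"turn":[0,0,0]},{"dp":[0,0,-0.001],"turn":[0,0,0]},{"dp":[0,0,-0.001],"turn":[0,0,0]},{"dp":[0,0,-0.001],"turn":[0,0,0]},{"dp":[0,0,-0.001],"turn":[0,0,0]}]' 60 15; python3 m.py c7
```

```text
time: 13.55
position: [0.5542, -0.2522, 0.0934]
eef_rot: [-0.0, 0.994, -0.108, -0.001]
force: [0.2, -0.3, -0.3]
opening: 0.0598
finger_force: 0.0
lens 108 [ 0.5598877  -0.25205059  0.14207335]
barrel@.1, tilt 326 [ 0.5547 -0.2516  0.0036 -0.0031] 0.0004025759316039091
rim z 0.06236289116509323 73
cup [ 0.5547 -0.2514]
```

Released. The torch reads square, with a tilt under 0.3° and its axis on the cup's. I'll retreat straight up and away, then verify.

```bash
python3 -m jog '[{"dp":[0,0,-0.02],"turn":[0,0,0]},{"dp":[0,0,-0.05],"turn":[0,0,0]},{"dp":[0,0,-0.09],"turn":[0,0,0]},{"dp":[0,0,-0.13],"turn":[0,0,0]},{"dp":[-0.03,0,-0.17],"turn":[0,0,0]},{"dp":[-0.08,0,-0.2],"turn":[0,0,0]},{"dp":[-0.13,0,-0.21],"turn":[0,0,0]},{"dp":[-0.17,0,-0.21],"turn":[0,0,0]}]' 90; python3 m.py c8
python3 - <<'E'
from h import *
p,d=snapshot('top'); cv2.imwrite('pics/top8.png',p[:,:,::-1]); X=cloud('top',d)
M=(np.linalg.norm(X[...,:2]-CUP[:2],axis=-1)<.04)&(X[...,2]>.135)&(X[...,2]<.16); print(M.sum(),np.median(X[M],0) if M.any() else '')
s=cv2.imread('pics/c8.png'); cv2.imwrite('pics/f.png',np.hstack([s[:420,:400],cv2.resize(p[:,:,::-1],(400,300))[:300]] if 0 else [cv2.resize(s,(340,400)),cv2.resize(p[:,:,::-1],(460,400))]))
E
```

```text
time: 14.6
position: [0.3871, -0.2157, 0.3046]
eef_rot: [0.0, 0.994, -0.108, 0.0]
force: [0.1, 0.2, 0.4]
opening: 0.0899
finger_force: 0.0
lens 225 [ 0.55534356 -0.25124665  0.14203508]
barrel@.1, tilt 327 [ 5.548e-01 -2.516e-01 -3.000e-03 -5.000e-04] 0.00037529295764629836
rim z 0.06266377550392882 81
cup [ 0.5548 -0.2515]
178 [ 0.55203151 -0.25246097  0.14309214]
```

View pics/f.png

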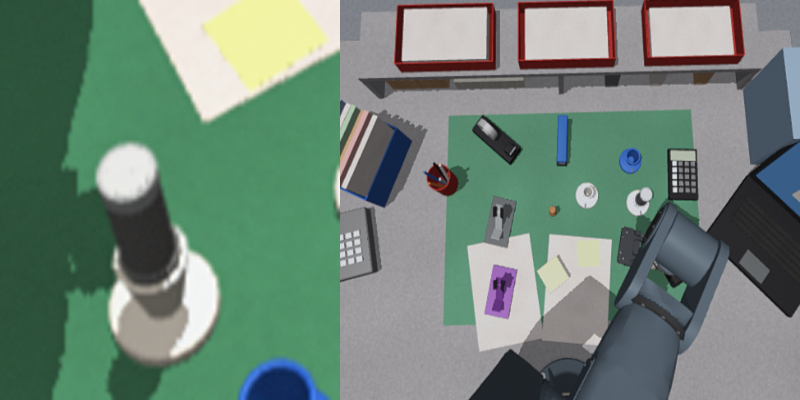

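The torch stands upright in the larger cup, left panel (140,230). Lens height reads 142–143 mm (143 is fully home), the axis is centred, tilt is about 0.2°, and the other things haven't moved. Handing in.

```bash
python3 -c "
from rig import *
print(sign_off())"
```

```text
the job is handed in; nothing more can be done
None
```

The torch is seated upright in the larger white cup and released; the cameras read it as fully home to within about 1 mm, tilted about 0.2°, with nothing else visibly moved, and I handed the job in at about 15 s without being shown a verdict.

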